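# Press a keyed spindle home in the candle-bench drive

### The job

From the wooden rack take the spindle with the flat tang on top, put its shaft down into the hub bore of the bench drive and turn it under light pressure until its key drops into the hub's keyway. Then keep pushing against the spring ejector until the collar lies flat on the hub, and finish while still gripping the spindle and holding it fully home, since the spring would lift it out again. Leave the round-knobbed spindle in the rack and the other things on the bench alone.

Things in the scene. Friction and masses are not known exactly. Their poses are not given: they have to be found in the camera images.
- spindle: Steel keyed spindle, 93 mm tall, 0.29-0.45 kg, upright in one of the two rack holes, key within 50 deg of the robot's forward direction. Origin: lower tip, on the axis; z up, x towards the key. Shaft 20 mm diameter, 42 mm long, lowest 5 mm tapered to 13 mm. One key, 6 mm wide, reaches 15 mm from the axis, from 15 to 42 mm above the tip.
- collar (a point): Underside of the keyed spindle's collar, on the axis, 42 mm above the tip; axes as spindle. Collar 44 mm diameter, 6 mm thick; a tab 10 mm wide on it reaches 30 mm from the axis on the key's side and shows from above where the key points.
- tang (a point): Middle of the flat tang on top of the keyed spindle, on the axis, 70.5 mm above the tip. The tang is what to grip: 40 mm along the spindle's x (key direction), 14 mm thick along y, from 48 to 93 mm above the tip.
- plain_spindle: Another steel spindle, in the rack's other hole: same shaft and collar, but no key or tab, and a round knob (30 mm diameter, top 90 mm above the tip) in place of the tang. Origin at its lower tip. Not to be used.
- rack: Fixed wooden block, 90 mm (x) by 210 mm (y) by 50 mm high, with two upright holes, 34 mm in diameter, 55 mm either side of its centre along y. A spindle's collar rests on its top face, its tip 8 mm above the bench. Origin at the centre of the underside.
- drive: Fixed bench drive: grey base 150 x 150 x 30 mm, on it an aluminium V-belt pulley, 104 mm diameter, up to 52 mm height, and on that a steel hub, 50 mm diameter, up to 95 mm height. Nothing of it turns. Origin at the centre of the base's underside, axes along its sides.
- bore_mouth (a point): Centre of the hub's bore in its top face, 95 mm above the bench; axes as drive, NOT the keyway's. Oiled bore 23 mm diameter, 43 mm deep. One keyway, a full-depth slot seen from above, 10 mm wide, out to 17 mm from the axis; its direction is not reported: up to 35 deg either side of this +x. Shaft enters 15 mm at any angle; then the key rests on the hub until within 8 deg of the slot.
- ejector (a joint): Spring ejector, a brass plunger in the bore: how far it is pushed down, m. 0 when free (its top is 22 mm below the bore's mouth), 0.020 when the spindle's collar lies on the hub. It pushes up with 3 N when first touched and 11 N when the spindle is home, more than the spindle weighs.
- candle: Bystander: black pillar candle, 64 mm in diameter, 90 mm tall, standing loose; origin at the centre of its underside.
- foil_tin: Bystander: round aluminium tin, 84 mm across, 40 mm high; origin at the centre of its underside.
- brush: Bystander: bench brush, 180 mm long, lying flat.
There are look-alikes about, which are no part of the job. Leave any turquoise look-alike of the spindle alone. What is shaped like the drive but pink is not meant.

How it is judged:
By the outcome, as a careful person would: the job done as asked, in the order asked, and still so for the second after the job is handed in, while the arm keeps its last pose, push and grip.
It also fails if it takes over 51 s, if anything falls off the work surface, if the arm or the gripper's body presses on something with over 40 N, if the wrist force passes 120 N, or if a joint passes its speed limit or range.

### The arm

A 7-joint arm with a two-finger parallel gripper is mounted at the origin on the work surface. World frame = base frame: x ahead of the robot, y to its left, z up, the work surface at z = 0. Lengths are in m, angles in rad, forces in N, time in s.
With the tool pointing down it reaches from about 0.425 to 0.925 m from the base axis. Payload 6.8 kg.
Tool frame: the origin (TCP) lies at the very end of the fingers, on their centre line; the grasp point (between the pads) lies 19 mm behind it; z points along the fingers, y is the line along which they close (so a half turn about z gives the same grasp; the last joint's range is limited). The gripper opens to 85 mm and grips with 20 to 120 N. Pads are 22 mm wide; open, the fingers measure 114 mm over their backs; the gripper's body (76 mm by 85 mm) begins 54 mm behind the grasp point. The pads swing forward as they close: fully open they stand 13 mm farther back than shut.
Start: joints at [-0.108, 0.477, 0.022, 1.555, -0.011, 1.109, -0.083], TCP at [0.675, 0, 0.231] pointing down, gripper open.
Joint ranges: [-2.96, 2.96], [-0.34, 2.1], [-1.41, 1.46], [0.24, 2.44], [-1.37, 4.51], [0.17, 1.92], [-2.96, 2.96]. Speed limits (rad/s): [2.39, 2.39, 3.14, 3.14, 3.14, 3.14, 3.14].

### API

Orientations are given as a rotation vector (axis times angle).
In Python, from bench import r gives the robot as it stands.
- The arm moves only by the tool play_rows, never from a script. Its argument "targets" is text: rows parted by semicolons, each of 5 numbers parted by spaces: the closure, from -1 (fully open) to 1 (shut), then the shift along the tool's x, y, z in m, then the turn about the tool's z in rad. In form: gripper dx dy dz spin; .... A call has 1 to 8 rows; each row is the pose to reach, as a shift and turn from the pose commanded when the call began, along the tool's axes at that moment; what a row does not reach only later rows make up. A row lasts 1/12 s, in which the tool goes at most 41.7 mm and 7.16 degrees, less where a joint would pass 70% of its speed; a pose out of reach is approached as far as the arm can. A call with a gripper value outside its range is refused whole. The fingers move at their own pace and stop on an object; "squeeze" is the grip in N (left out, the last holds). Time passes only in rows, so rows that repeat a pose let the fingers close. It gives the time, the measured TCP pose, the force, the opening and the grip force at its end, in the units of the state.
- r.get_obs(): the state, without advancing time (a new reading comes with each control period).
- r.grab_frame(name): name is "scene" or "side" or "wrist"; returns the picture (400x640x3 uint8, red, green, blue); there is no depth.
- r.camera_info(name): a dict with "fov_y" (degrees; the focal length in pixels is half the picture's height over the tangent of half this angle, whatever the lens; pixels are square), "cx", "cy" (the principal point, pixels), "position" and "rotation" of the camera in the world. Camera axes: x right, y down, z forward; pixel columns grow to the right and rows downward; lengths in m; the calibration is good to about 2 mm. A picture is of the moment at which its call begins: read the wrist's pose just before it. camera_info takes no time and is no camera call; for the wrist camera it gives the pose at the moment of the call.
- r.hand_in(): hands the job in; it is judged then, once.
The state is a dict: "clock": time; "joints": joint angles; "qvel": joint speeds; "tau": joint torques, N m; "tcp_pos": TCP position; "orientation": TCP orientation; "contact_force": force on the tool from outside, world axes, zero at the start; "moment": the same for the moment, N m; "grip_width": finger opening in m; "gripper_force": force on a finger pad.
Only numpy, scipy, OpenCV 4.12 (cv2) and the standard library are available. Lean on these libraries where they do the work, as an engineer would, in place of code of your own. Each camera call takes 0.05 s, during which the arm holds its last target. There are 200 camera calls.

## Working session

There is one attempt and no reset: what is moved stays moved. The work goes in short steps, Python scripts to look and compute and a tool call to move; the robot and the scene stay as the last step left them, time stands still between calls to the robot, and variables do not carry over. Pictures are saved under pics/ and viewed, at most 10 in all, crops included, and the job is handed in when it is done.

Besides the shell and the picture viewer there is one more tool, called as name(argument=value, ...), one argument or row to a line, values as JSON. play_rows: Moves the arm, as the interface text tells. Its arguments: {"type":"object","properties":{"targets":{"type":"string"},"squeeze":{"type":"number"}},"required":["targets"]}

```bash
mkdir -p pics; cat > h.py <<'E'
import numpy as np, cv2
from bench import r
from scipy.spatial.transform import Rotation as R
def ci(n):
    c=r.camera_info(n); f=200/np.tan(np.radians(c['fov_y'])/2)
    M=np.array(c['rotation']); 
    if M.size==3: M=R.from_rotvec(M).as_matrix()
    return f,c['cx'],c['cy'],np.array(c['position']),M.reshape(3,3)
def plane(c,u,v,z):
    f,cx,cy,p,M=c; d=M@np.array([(u-cx)/f,(v-cy)/f,1]); return p+d*(z-p[2])/d[2]
def proj(c,P):
    f,cx,cy,p,M=c; q=M.T@(np.array(P)-p); return q[0]/q[2]*f+cx,q[1]/q[2]*f+cy
E
python3 - <<'E'
from h import *
ims=[]
for n in ["scene","side","wrist"]:
    print(n,r.camera_info(n)); im=r.grab_frame(n)[:,:,::-1].copy(); cv2.imwrite(f'pics/{n}0.png',im)
o=r.get_obs(); print(o['tcp_pos'],o['orientation'],o['clock'],o['grip_width'])
E
```

```text
scene {'fov_y': 55.22244592390679, 'cx': 312.5548604213152, 'cy': 197.46575484360716, 'position': array([ 1.20982789, -0.23669067,  0.84694191]), 'rotation': array([-2.06928874, -1.45095107,  0.53593911])}
side {'fov_y': 45.53549349842391, 'cx': 311.70122258775865, 'cy': 195.5543185482675, 'position': array([0.28982934, 0.48988461, 0.82657982]), 'rotation': array([-0.83854369,  2.67631709, -0.94372971])}
wrist {'fov_y': 68.46391761782483, 'cx': 319.54323789775685, 'cy': 194.21652633300636, 'position': array([0.67670841, 0.07663645, 0.37390226]), 'rotation': array([ 2.83616595e+00, -8.65586701e-04, -1.41164920e-03])}
[ 6.74537998e-01 -4.69113639e-05  2.30535772e-01] [-2.22079297e+00 -2.22079146e+00  1.73185616e-03] 0.15 0.08558291667271349
```

View pics/scene0.png

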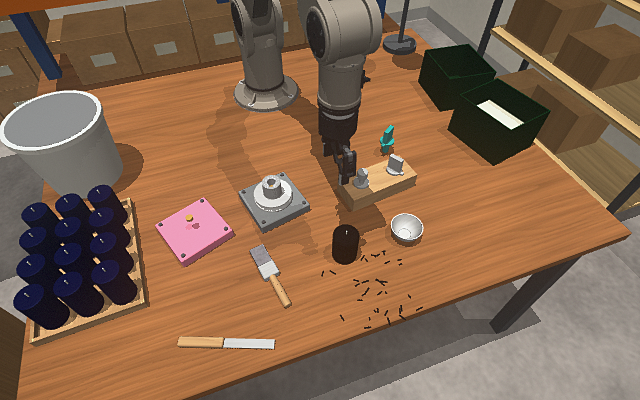

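View pics/side0.png

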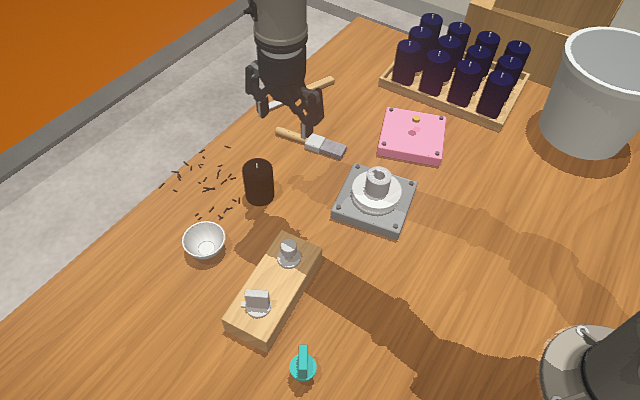

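Side view: flat-tang spindle at (257,300) and round-knob spindle at (289,248) in the wooden rack. A turquoise look-alike stands loose at (303,365). The grey drive is at (377,190) and a pink look-alike at (412,135). The steel flat tang in the rack and the grey drive fit the description, so I confirm them in an enlarged crop.

```bash
python3 - <<'E'
from h import *
s=cv2.imread('pics/side0.png'); c=cv2.imread('pics/scene0.png')
def crop(im,u,v): return cv2.resize(im[v-30:v+30,u-40:u+40],(400,300),interpolation=cv2.INTER_CUBIC)
cv2.imwrite('pics/crop1.png',np.vstack([np.hstack([crop(s,260,300),crop(s,377,190)]),np.hstack([crop(c,390,165),crop(c,273,190)])]))
a=ci('scene');b=ci('side')
for n,p,q in [('hub',(271,182.),(378,172.)),('tang',(397,158),(257,294)),]:
    for z in (.095,.101): print(n,z,plane(a,*p,z).round(4),plane(b,*q,z).round(4))
E
```

```text
hub 0.095 [ 0.5303 -0.1178  0.095 ] [ 0.535  -0.1267  0.095 ]
hub 0.101 [ 0.5357 -0.1188  0.101 ] [ 0.533  -0.1216  0.101 ]
tang 0.095 [0.565  0.2371 0.095 ] [0.5664 0.2303 0.095 ]
tang 0.101 [0.5701 0.2333 0.101 ] [0.5642 0.2324 0.101 ]
```

View pics/crop1.png

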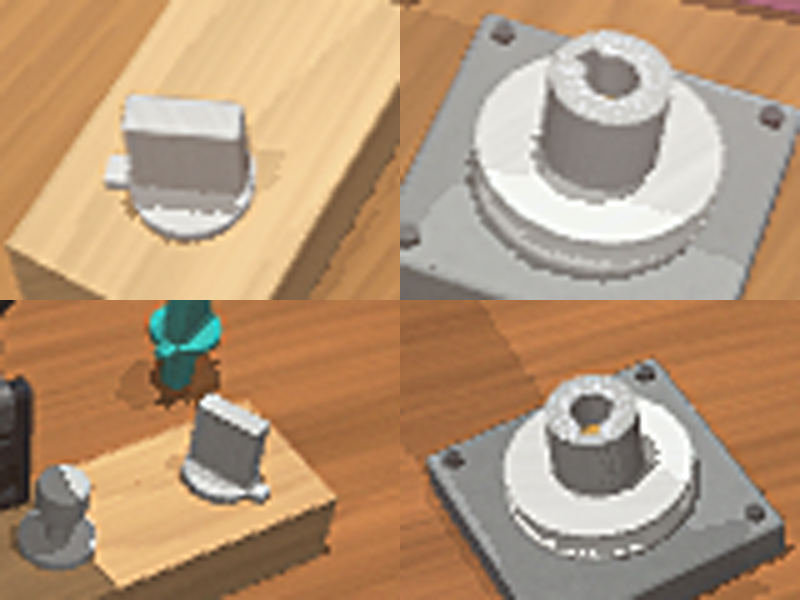

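The crop confirms it: the steel flat tang with a tab (tab at side pixel ~(243,304)), and the hub with its keyway at side crop (575,55), upper left of the bore.

```bash
python3 - <<'E'
from h import *
a=ci('scene');b=ci('side')
S=lambda x,y,z,ox=220,oy=270:plane(b,ox+x/5,oy+y/5,z)
C=lambda x,y,z,ox=350,oy=135:plane(a,ox+x/5,oy+(y-300)/5,z)
for f,pts,tab in ((S,[(126,97),(245,103),(241,138),(122,133)],(117,168)),(C,[(205,395),(268,430),(262,438),(197,403)],(262,489))):
    P=[f(*p,.101) for p in pts]; d=P[1]-P[0]; m=np.mean(P,0); t=f(*tab,.055)
    print('tang',m.round(4),'len',np.linalg.norm(d[:2]).round(4),'ang',np.degrees(np.arctan2(d[1],d[0])).round(1),'tab',t.round(4),np.linalg.norm((t-m)[:2]).round(4),np.degrees(np.arctan2(*(t-m)[1::-1])).round(1))
h1=plane(b,337+208/5,160+78/5,.095);h2=plane(a,233+192/5,160+111/5,.095)
k=plane(b,337+(580-400)/5,160+55/5,.095)
bc=plane(b,337+(612-400)/5,160+76/5,.095)
print('hub',h1,h2,'bore',bc,'key',np.degrees(np.arctan2(*(k-h1)[1::-1])),np.linalg.norm(k-h1))
E
```

```text
tang [0.5651 0.2321 0.101 ] len 0.0401 ang -148.2 tab [0.5895 0.2442 0.055 ] 0.0272 26.4
tang [0.5706 0.2316 0.101 ] len 0.0417 ang 28.2 tab [0.5893 0.2485 0.055 ] 0.0252 42.2
hub [ 0.52920253 -0.11885124  0.095     ] [ 0.53134052 -0.11701601  0.095     ] bore [ 0.52840003 -0.12073979  0.095     ] key -15.342874205187153 0.016179455235986576
```

play_rows(
  targets="0.1 0.232 -0.107 0.05 0.98;0.1 0.232 -0.107 0.05 0.98;0.1 0.232 -0.107 0.05 0.98;0.1 0.232 -0.107 0.05 0.98;0.1 0.232 -0.107 0.05 0.98;0.1 0.232 -0.107 0.05 0.98;0.1 0.232 -0.107 0.05 0.98;0.1 0.232 -0.107 0.05 0.98",
  squeeze=60,
)

```text
clock: 0.82
tcp_pos: [0.5646, 0.2377, 0.18]
orientation: [-3.002, -0.917, 0.004]
contact_force: [-0.0, -0.5, -0.3]
grip_width: 0.0387
gripper_force: 0.0
```

play_rows(
  targets="0.1 0 0 0 0.05;0.1 0 0 0 0.05;0.1 0 0 0 0.05",
)

```text
clock: 1.07
tcp_pos: [0.5679, 0.2319, 0.1811]
orientation: [3.026, 0.842, -0.001]
contact_force: [-0.0, 0.1, 0.3]
grip_width: 0.0383
gripper_force: 0.0
```

```bash
cat >> h.py <<'E'
def look(name):
    o=r.get_obs(); c=ci('wrist'); im=r.grab_frame('wrist')[:,:,::-1].copy(); cv2.imwrite(f'pics/{name}.png',im)
    M=R.from_rotvec(o['orientation']).as_matrix(); print(o['tcp_pos'].round(4),'yang',np.degrees(np.arctan2(M[1,1],M[0,1])).round(2),'tilt',M[:,2].round(4),'w',round(o['grip_width'],4),'t',o['clock'],'F',np.round(o['contact_force'],1),'j7',o['joints'][6])
    np.savez(f'pics/{name}.npz',f=c[0],cx=c[1],cy=c[2],p=c[3],M=c[4]); return c,im
def load(name):
    d=np.load(f'pics/{name}.npz'); return float(d['f']),float(d['cx']),float(d['cy']),d['p'],d['M']
E
python3 -c "
from h import *
look('w1')"
```

```text
[0.5679 0.2319 0.1811] yang -58.91 tilt [-3.e-04 -4.e-04 -1.e+00] w 0.0383 t 1.0667 F [-0.   0.1  0.3] j7 -1.4409219708473289
```

View pics/w1.png

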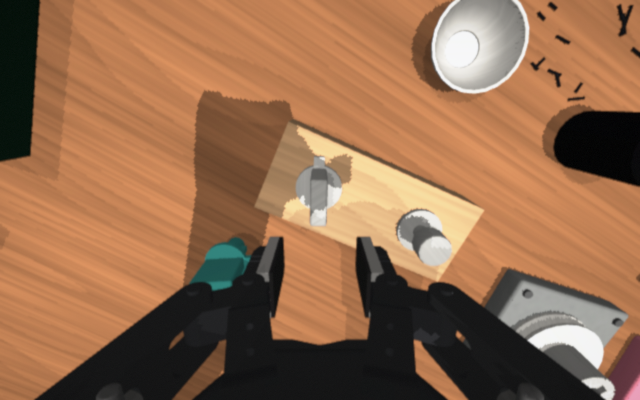

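Wrist view: keyed spindle's tang at about (319,197) with its tab at (319,160), knob at (425,240), and turquoise look-alike at (225,262) near the left finger. Next step: an enlarged crop for the tang's axis, plus projections of where things should be.

```bash
python3 - <<'E'
from h import *
im=cv2.imread('pics/w1.png'); c=load('w1')
cv2.imwrite('pics/w1c.png',cv2.resize(im[140:280,180:370],(760,560),interpolation=cv2.INTER_CUBIC))
hsv=cv2.cvtColor(im,cv2.COLOR_BGR2HSV)
a=np.radians(30);d=np.array([np.cos(a),np.sin(a),0]);n=np.array([-d[1],d[0],0]);P=np.array([.568,.232,.101])
print([np.round(proj(c,P+d*s*.02+n*t*.007),1) for s,t in((1,1),(1,-1),(-1,-1),(-1,1))])
print('turq',plane(ci('side'),303,372,0),plane(ci('scene'),388,150,0))
E
```

```text
[array([309.5, 179.5]), array([327.3, 179.8]), array([326.1, 226.7]), array([309.1, 226.4])]
turq [0.44620983 0.26648305 0.        ] [4.40987446e-01 2.87071651e-01 1.11022302e-16]
```

View pics/w1c.png

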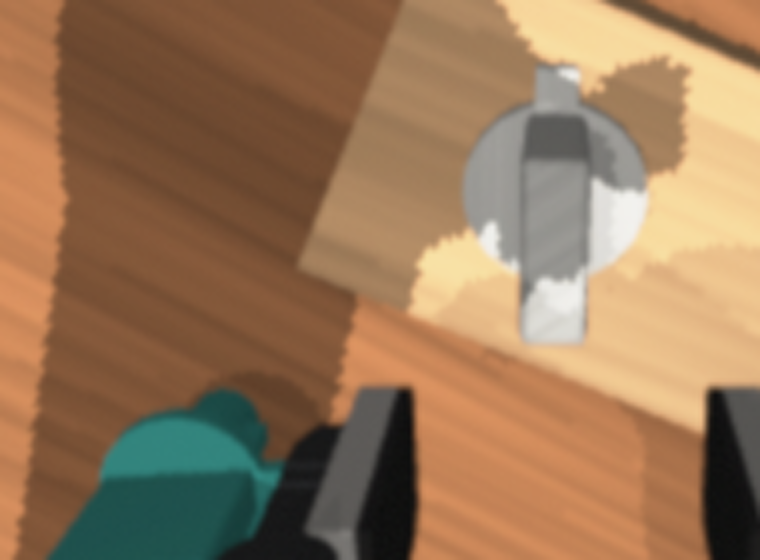

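The tang's top-face corners at (311,180)–(326,226) match the predicted position (0.568, 0.232, 0.101) within 1 mm and the key angle of 30° within about 1°. The turquoise piece is 12 cm away. Descend and grip.

play_rows(
  targets="0.1 0 0 0.03 0.02;0.1 0 0 0.06 0.02;0.1 0 0 0.09 0.02;0.1 0 0 0.105 0.02;0.1 0 0 0.117 0.02;0.1 0 0 0.117 0.02;0.1 0 0 0.117 0.02",
  squeeze=80,
)

```text
clock: 1.7
tcp_pos: [0.5683, 0.2317, 0.0644]
orientation: [3.036, 0.809, -0.0]
contact_force: [0.5, -0.2, 0.2]
grip_width: 0.0383
gripper_force: 0.0
```

play_rows(
  targets="1 0 0 0 0;1 0 0 0 0;1 0 0 0 0;1 0 0 0 0;1 0 0 0 0;1 0 0 0 0;1 0 0 0 0",
)

```text
clock: 2.28
tcp_pos: [0.5692, 0.2326, 0.066]
orientation: [-3.035, -0.809, -0.005]
contact_force: [-0.4, -0.3, 7.0]
grip_width: 0.0131
gripper_force: 78.7
```

play_rows(
  targets="1 0 0 -0.02 0;1 0 0 -0.05 0;1 0 0 -0.08 0;1 0 0 -0.11 0;1 0 0 -0.13 0;1 0 0 -0.13 0;1 0 0 -0.13 0",
)

```text
clock: 2.87
tcp_pos: [0.5682, 0.2322, 0.195]
orientation: [-3.035, -0.809, -0.003]
contact_force: [0.3, -0.0, -4.1]
grip_width: 0.0129
gripper_force: 78.2
```

```bash
python3 - <<'E'
from h import *
c,im=look('w2')
o=r.get_obs(); M=R.from_rotvec(o['orientation']).as_matrix()
T=np.array([.5300,-.1180]); d=np.r_[T-o['tcp_pos'][:2],0]; print('tool shift to hub',M.T@d)
crop=im[120:400,180:460]; cv2.imwrite('pics/w2c.png',cv2.resize(crop,(560,560),interpolation=cv2.INTER_CUBIC))
E
```

```text
[0.5682 0.2322 0.195 ] yang -60.16 tilt [ 0.0016  0.0011 -1.    ] w 0.0129 t 2.8667 F [ 0.3 -0.  -4.1] j7 -1.4621214923187382
tool shift to hub [-2.06392863e-01  2.84838668e-01  1.94679612e-04]
```

View pics/w2c.png

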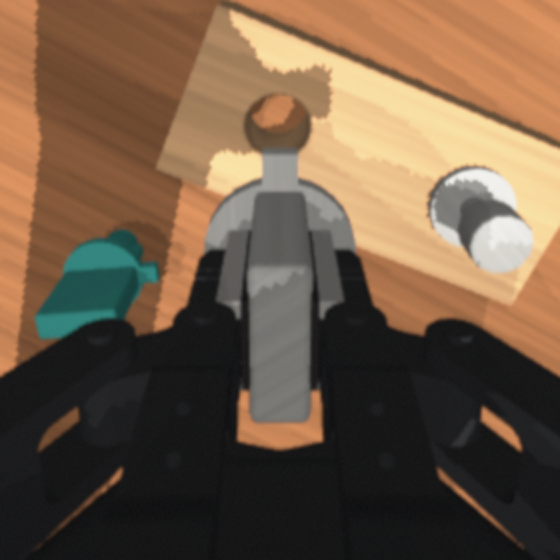

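Gripped well: the tang is between the pads, the tab points straight up the image, and the empty rack hole is at crop (277,122). Carry it to just short of the hub, turning about 45°.

play_rows(
  targets="1 -0.03 0.03 0 0.1;1 -0.06 0.058 0 0.2;1 -0.09 0.087 0 0.3;1 -0.12 0.116 0 0.4;1 -0.15 0.145 0 0.5;1 -0.18 0.175 0 0.6;1 -0.21 0.204 0 0.7;1 -0.24 0.233 0 0.78",
)

```text
clock: 3.58
tcp_pos: [0.4737, -0.0899, 0.1925]
orientation: [3.114, -0.413, -0.005]
contact_force: [1.4, -0.3, -3.6]
grip_width: 0.0132
gripper_force: 78.3
```

play_rows(
  targets="1 0 0 0 0;1 0 0 0 0;1 0 0 0 0",
)

```text
clock: 3.83
tcp_pos: [0.4752, -0.0879, 0.193]
orientation: [3.115, -0.406, -0.004]
contact_force: [0.2, 1.1, -3.4]
grip_width: 0.0131
gripper_force: 78.7
```

```bash
python3 - <<'E'
from h import *
o=r.get_obs()
c2=load('w2'); P=[plane(c2,*p,.2316) for p in((305,252.5),(334,252.5),(305,329),(336,329))]
t=np.array([.5682,.2322,.195]); a=np.radians(29.84); X=np.array([np.cos(a),np.sin(a)]);Y=np.array([np.sin(a),-np.cos(a)])
print('tang rel tool',[((p-t)[:2]@X).round(4) for p in P],[((p-t)[:2]@Y).round(4) for p in P])
c,im=look('w3')
u,v=proj(c,(.53,-.118,.095)); print(u,v)
u,v=int(u),int(v); crop=im[max(v-70,0):v+70,max(0,u-100):u+100]; print(max(v-70,0),max(0,u-100),crop.shape); cv2.imwrite('pics/w3c.png',cv2.resize(crop,None,fx=4,fy=4,interpolation=cv2.INTER_CUBIC))
E
```

```text
tang rel tool [np.float64(0.0199), np.float64(0.0199), np.float64(-0.0181), np.float64(-0.0181)] [np.float64(-0.0047), np.float64(0.0071), np.float64(-0.0053), np.float64(0.0085)]
[ 0.4752 -0.0879  0.193 ] yang -104.84 tilt [-2.5e-03  2.0e-04 -1.0e+00] w 0.0131 t 3.8333 F [ 0.2  1.1 -3.4] j7 -1.645075741690685
338.64892705795074 125.26479889970244
55 238 (140, 200, 3)
```

View pics/w3c.png

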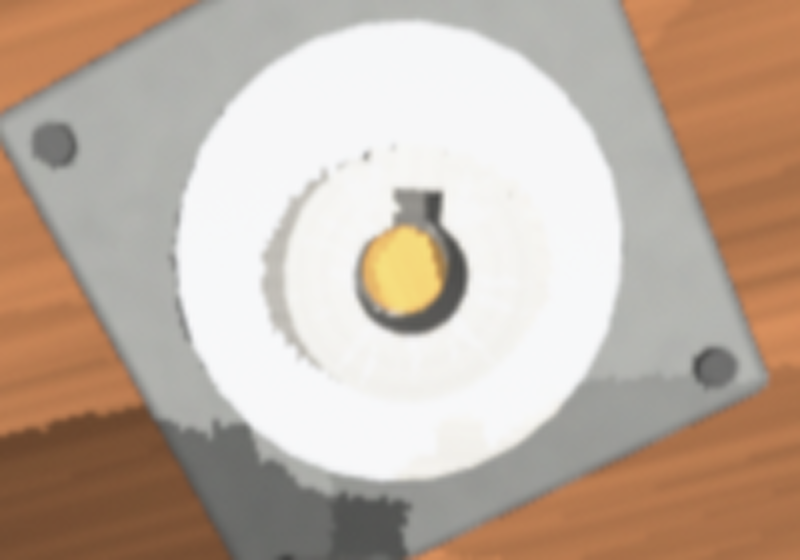

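The wrist view shows the bore centred at crop (411.5,279) and the keyway slot pointing almost straight up the image, its end at (417.5,190).

```bash
python3 - <<'E'
from h import *
c=load('w3'); q=lambda x,y,z=.095:plane(c,238+x/4-.4,55+y/4-.4,z)
b=q(411.5,279);e=q(417.5,190); l,rr=q(356,279),q(467,279)
o=r.get_obs(); M=R.from_rotvec(o['orientation']).as_matrix()
d=e-b; print('bore',b.round(4),'dia',np.linalg.norm(l-rr).round(4),'slot',np.linalg.norm(d).round(4),np.degrees(np.arctan2(d[1],d[0])).round(1),'toolx',np.degrees(np.arctan2(M[1,0],M[0,0])).round(1))
print('shift',(M.T@(b-o['tcp_pos'])).round(4))
p=q(397,250,.052); print('pulley',p.round(4), 'hub out',q(418,275).round(4))
E
```

```text
bore [ 0.5303 -0.1196  0.095 ] dia 0.0222 slot 0.017 -17.6 toolx -14.7
shift [0.0613 0.0174 0.0981]
pulley [ 0.5338 -0.12    0.052 ] hub out [ 0.5307 -0.121   0.095 ]
```

play_rows(
  targets="1 0.02 0.005 0 -0.05;1 0.04 0.01 0 -0.1;1 0.055 0.015 0 -0.14;1 0.06 0.016 0 -0.15;1 0.06 0.016 0 -0.15;1 0.06 0.016 0 -0.15",
)

```text
clock: 4.38
tcp_pos: [0.5294, -0.118, 0.1935]
orientation: [-3.137, 0.17, 0.003]
contact_force: [-0.2, 0.4, -3.2]
grip_width: 0.0131
gripper_force: 78.7
```

```bash
python3 - <<'E'
from h import *
c,im=look('w4')
s=r.grab_frame('side')[:,:,::-1]; n=r.grab_frame('scene')[:,:,::-1]
def crop(im,u,v): return cv2.resize(im[v-45:v+45,u-40:u+40],(400,450),interpolation=cv2.INTER_CUBIC)
cv2.imwrite('pics/c4.png',np.hstack([crop(s,377,175),crop(n,271,170)]))
E
```

```text
[ 0.5294 -0.118   0.1935] yang -96.22 tilt [-2.e-03  4.e-04 -1.e+00] w 0.0131 t 4.3833 F [-0.2  0.4 -3.2] j7 -1.4108659046219938
```

View pics/c4.png

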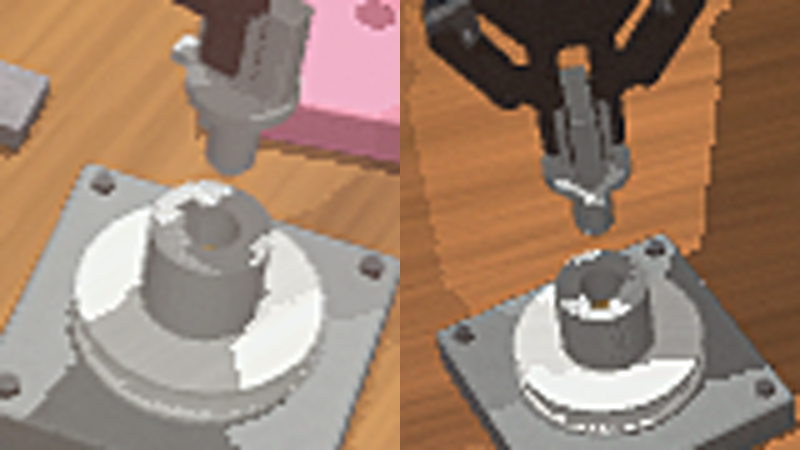

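Both views show the spindle upright, directly over the hub bore. Lower it gently.

play_rows(
  targets="1 0 0 0.015 0;1 0 0 0.03 0;1 0 0 0.038 0;1 0 0 0.043 0;1 0 0 0.047 0;1 0 0 0.05 0;1 0 0 0.05 0",
)

```text
clock: 5.12
tcp_pos: [0.53, -0.1192, 0.1442]
orientation: [-3.137, 0.171, 0.0]
contact_force: [0.3, -0.3, -2.5]
grip_width: 0.0129
gripper_force: 79.0
```

play_rows(
  targets="1 0 0 0.002 0;1 0 0 0.004 0;1 0 0 0.006 0;1 0 0 0.006 0",
)

```text
clock: 5.45
tcp_pos: [0.53, -0.1192, 0.1381]
orientation: [3.137, -0.171, -0.0]
contact_force: [1.0, -0.4, -2.6]
grip_width: 0.0134
gripper_force: 79.0
```

play_rows(
  targets="1 0 0 0.001 0;1 0 0 0.002 0;1 0 0 0.002 0",
)

```text
clock: 5.7
tcp_pos: [0.5299, -0.1197, 0.1362]
orientation: [3.136, -0.172, -0.0]
contact_force: [-0.8, -1.4, -3.3]
grip_width: 0.0131
gripper_force: 78.8
```

play_rows(
  targets="1 0 0 0.001 0;1 0 0 0.002 0;1 0 0 0.002 0",
)

```text
clock: 5.95
tcp_pos: [0.5299, -0.1197, 0.1341]
orientation: [3.136, -0.172, 0.0]
contact_force: [-0.5, -2.8, -3.3]
grip_width: 0.0132
gripper_force: 78.6
```

play_rows(
  targets="1 0 0 0.001 0;1 0 0 0.002 0;1 0 0 0.002 0",
)

```text
clock: 6.2
tcp_pos: [0.5299, -0.1197, 0.1321]
orientation: [3.136, -0.172, 0.0]
contact_force: [0.2, -4.1, -4.2]
grip_width: 0.013
gripper_force: 78.6
```

play_rows(
  targets="1 0 0 0.001 0;1 0 0 0.002 0;1 0 0 0.002 0",
)

```text
clock: 6.45
tcp_pos: [0.53, -0.1197, 0.1303]
orientation: [3.136, -0.172, 0.0]
contact_force: [-1.2, -4.6, -0.3]
grip_width: 0.013
gripper_force: 79.0
```

play_rows(
  targets="1 0 0.0005 0 0.02;1 0 0.001 0 0.04;1 0 0.001 0 0.06;1 0 0.001 0 0.08;1 0 0.001 0 0.08",
)

```text
clock: 6.87
tcp_pos: [0.5302, -0.1194, 0.1304]
orientation: [-3.127, 0.298, -0.0]
contact_force: [0.1, 0.1, 0.5]
grip_width: 0.013
gripper_force: 79.3
```

```bash
python3 - <<'E'
from h import *
o=r.get_obs(); print(o['moment'],o['contact_force'])
s=r.grab_frame('side')[:,:,::-1]; n=r.grab_frame('scene')[:,:,::-1]
def crop(im,u,v): return cv2.resize(im[v-45:v+45,u-40:u+40],(400,450),interpolation=cv2.INTER_CUBIC)
cv2.imwrite('pics/c5.png',np.hstack([crop(s,377,165),crop(n,271,165)]))
b=ci('side')
for z in (.115,.122): print(z,[np.round((np.array(proj(b,(.53+.022*k,-.119-.022*l,z)))-[337,120])*5) for k,l in((0,-1),(0,0),(0,1))])
E
```

```text
[-0.01344109  0.02596392 -0.01342511] [0.08613846 0.13153829 0.50268927]
0.115 [array([185., 278.]), array([213., 244.]), array([239., 211.])]
0.122 [array([187., 266.]), array([215., 232.]), array([242., 199.])]
```

View pics/c5.png

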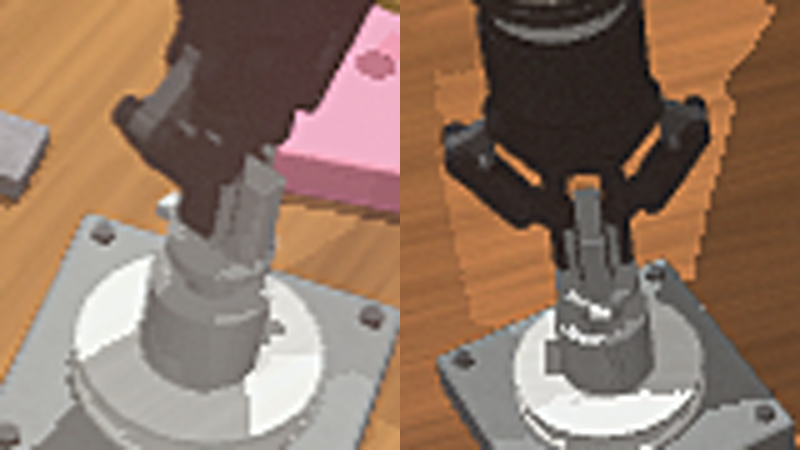

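The collar now sits about 20 mm above the hub (side crop lower edge ~y 280), consistent with the key at the slot mouth and the ejector touched. I turn a little more to centre the key and push lightly.

play_rows(
  targets="1 0 0 0 0.03;1 0 0 0 0.06;1 0 0 0 0.09;1 0 0 0.001 0.1;1 0 0 0.002 0.1;1 0 0 0.003 0.1;1 0 0 0.003 0.1",
)

```text
clock: 7.55
tcp_pos: [0.5301, -0.1199, 0.1273]
orientation: [-3.109, 0.451, -0.001]
contact_force: [0.3, 0.0, 1.4]
grip_width: 0.0129
gripper_force: 79.5
```

play_rows(
  targets="1 0 0 0.001 0;1 0 0 0.002 0;1 0 0 0.003 0;1 0 0 0.004 0;1 0 0 0.004 0",
)

```text
clock: 7.97
tcp_pos: [0.5301, -0.1201, 0.1233]
orientation: [-3.109, 0.452, -0.0]
contact_force: [0.6, 1.1, 2.7]
grip_width: 0.0131
gripper_force: 79.7
```

The force rises only like the spring, so the key is in the slot. I keep pushing.

play_rows(
  targets="1 0 0 0.002 0;1 0 0 0.004 0;1 0 0 0.006 0;1 0 0 0.008 0;1 0 0 0.009 0;1 0 0 0.009 0",
)

```text
clock: 8.47
tcp_pos: [0.5302, -0.1202, 0.1143]
orientation: [-3.109, 0.453, -0.001]
contact_force: [-0.2, 2.0, 6.4]
grip_width: 0.013
gripper_force: 80.2
```

play_rows(
  targets="1 0 0 0.001 0;1 0 0 0.002 0;1 0 0 0.003 0;1 0 0 0.003 0",
)

```text
clock: 8.8
tcp_pos: [0.5302, -0.1202, 0.1115]
orientation: [-3.109, 0.453, -0.001]
contact_force: [0.2, 2.1, 8.2]
grip_width: 0.013
gripper_force: 80.4
```

play_rows(
  targets="1 0 0 0.0005 0;1 0 0 0.001 0;1 0 0 0.001 0",
)

```text
clock: 9.05
tcp_pos: [0.5302, -0.1203, 0.111]
orientation: [-3.108, 0.453, -0.001]
contact_force: [-1.8, 2.5, 11.9]
grip_width: 0.0127
gripper_force: 81.3
```

play_rows(
  targets="1 0 0.0003 0.0005 0;1 0 0.0003 0.001 0;1 0 0.0003 0.001 0;1 0 0.0003 0.001 0",
)

```text
clock: 9.38
tcp_pos: [0.5303, -0.1203, 0.111]
orientation: [-3.107, 0.453, -0.001]
contact_force: [-5.9, 3.9, 23.3]
grip_width: 0.013
gripper_force: 83.0
```

```bash
python3 - <<'E'
from h import *
c,im=look('w6')
print(r.get_obs()['moment'])
s=r.grab_frame('side')[:,:,::-1]; n=r.grab_frame('scene')[:,:,::-1]
def crop(im,u,v): return cv2.resize(im[v-45:v+45,u-40:u+40],(400,450),interpolation=cv2.INTER_CUBIC)
cv2.imwrite('pics/c6.png',np.hstack([crop(s,377,165),crop(n,271,165)]))
E
```

```text
[ 0.5303 -0.1203  0.111 ] yang -106.57 tilt [ 0.001   0.0014 -1.    ] w 0.013 t 9.3833 F [-5.9  3.9 23.3] j7 -1.496568801132366
[1.01566223 1.31669876 0.03648024]
```

View pics/c6.png

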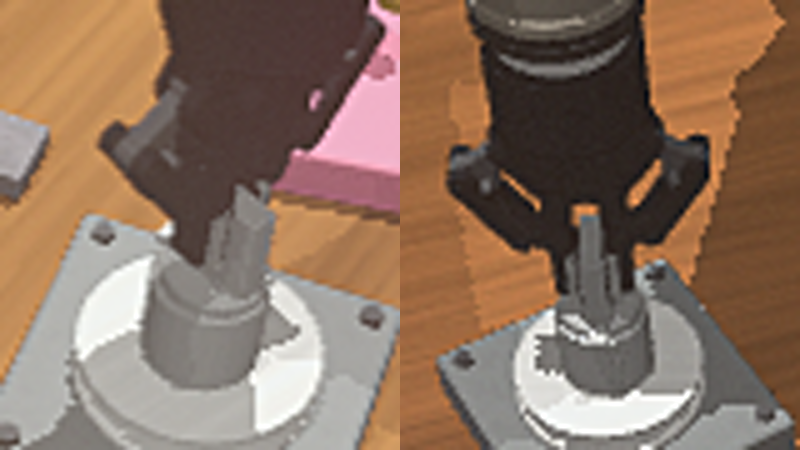

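Both views show the collar flat on the hub. The height has stopped at 0.111 m while the force has risen to 23 N, about 12 N above the spring's push, so it is home and held.

```bash
python3 -c "
from bench import r
print(r.hand_in())"
```

```text
the job is handed in; nothing more can be done
None
```

The flat-tang spindle is keyed into the bench drive's hub with its collar flat on top, still gripped and held down against the spring ejector; the job is handed in, with the last reading at about 9.4 s.

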